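Nest the small canister and close the twist-lock jar over it

ROBOT

A 6-joint arm with a two-finger parallel gripper is mounted at the origin on the work surface. World frame = base frame: x ahead of the robot, y to its left, z up, the work surface at z = 0. Lengths are in mm, angles in rad, forces in N, time in s.
With the tool pointing down it reaches from about 200 to 875 mm from the base axis. Payload 3.4 kg.
Tool frame: the origin (TCP) lies on the centre line of the jaws, within the pads' length; the fingertips stand 17 mm ahead of it and the grasp point (between the pads) lies 2 mm behind it; z points along the fingers, y is the line along which they close (so a half turn about z gives the same grasp; the last joint's range is limited). The gripper opens to 94 mm and grips with 3 to 60 N. Pads are 16 mm wide; open, the fingers measure 119 mm over their backs; the gripper's body (75 mm by 177 mm) begins 78 mm behind the grasp point.
Start: joints at [1.206, 0.276, 1.505, -0, 1.361, -0.121], TCP at [138.816, 558.027, 222.493] pointing down, gripper open.
Joint ranges: [-2.89, 2.89], [-0.75, 2.08], [0.22, 2.7], [-1.18, 4.32], [0.11, 2.71], [-2.7, 2.7]. Speed limits (rad/s): [2.57, 2.57, 3.14, 3.14, 3.14, 3.14].

INTERFACE

Orientations are given as a rotation vector (axis times angle).
In Python, from station import arm gives the robot as it stands.
- The arm moves only by the tool arm_command, never from a script. Its argument "deltas" is a list of rows, each an object with "xyz": the shift along the tool's x, y, z each as a share of 0.4 m, from -1 to 1, a list of three; "turn": the turn about the tool's z as a share of pi rad, from -1 to 1; "gripper": the opening, from 0 (shut) to 1 (fully open). A call has 1 to 8 rows; each row is the pose to reach, as a shift and turn from the pose commanded when the call began, along the tool's axes at that moment, turning the shorter way round; what a row does not reach only later rows make up. A row lasts 1/8 s, in which the tool goes at most 62.5 mm and 10.7 degrees, less where a joint would pass 70% of its speed; a pose out of reach is approached as far as the arm can. A call with a number of a shift or a turn outside -1 to 1 is refused whole. A call with a gripper value outside its range is refused whole. The fingers move at their own pace and stop on an object; "squeeze" is the grip in N (left out, the last holds). Time passes only in rows, so rows that repeat a pose let the fingers close. It gives the time, the measured TCP pose, the force, the opening and the grip force at its end, in the units of the state.
- arm.read_state(): the state, without advancing time (a new reading comes with each control period).
- arm.snapshot(name): name is "scene" or "top"; returns the picture (480x640x3 uint8, red, green, blue); there is no depth.
- arm.camera_model(name): a dict with "fov_y" (degrees; the focal length in pixels is half the picture's height over the tangent of half this angle, whatever the lens; pixels are square), "cx", "cy" (the principal point, pixels), "k1" (the pictures are not rectified: a ray, as slopes to the right and down, at radius r is drawn at 1 + k1 r^2 times it, then the intrinsics apply), "extrinsics" (4x4, takes a point from camera to world coordinates). Camera axes: x right, y down, z forward; pixel columns grow to the right and rows downward; lengths in mm; the calibration is good to about 2 mm. A picture is of the moment at which its call begins. camera_model takes no time and is no camera call.
- arm.sign_off(): hands the job in; it is judged then, once.
The state is a dict: "clock": time; "joint_pos": joint angles; "qd": joint speeds; "joint_torque": joint torques, N m; "eef_pos": TCP position; "tool_rot": TCP orientation; "force": force on the tool from outside, world axes, zero at the start; "ft_torque": the same for the moment, N m; "gripper_width": finger opening in mm; "gripper_force": force on a finger pad.
Only numpy, scipy, OpenCV 4.12 (cv2) and the standard library are available. Lean on these libraries where they do the work, as an engineer would, in place of code of your own. Each camera call takes 0.05 s, during which the arm holds its last target. There are 200 camera calls.

TASK

Pack the nesting set: gently lower the shorter of the two small canisters upright into the jar bottom held in the round cradle and let go of it, then lower the jar's bar-handled upper half over it until it sits down on the shoulder and turn it clockwise (seen from above) to its stop so that it is locked. Do not drop either part into place, leave the taller canister, vase, cup and glaze jar standing where they are, and let go at the end.

Things in the scene. Friction and masses are not known exactly. Their poses are not given: they have to be found in the camera images.
- jar_base: Lower half of the large stoneware canister, 90 mm across, mouth up, fixed in a round plywood cradle (130 mm across, 15 mm thick, three wooden jaws to 37 mm high); nothing of it moves. Origin on the table under its centre, z up. Flat shoulder at z = 65 mm. Inner floor flat at z = 21 mm, 70 mm across. A steel neck stands on the shoulder.
- jar_base_neck (a point): Centre of the top of the base's steel neck, z = 87 mm; axes as jar_base. The neck is 78 mm across outside (74 at its tapered top), 68 mm inside, and rises 22 mm from the shoulder. Two steel lugs stand out of it at the base's +x and -x, 14 mm wide, reaching 45 mm from the axis, 5 to 11 mm below this point.
- jar_lid: Upper half of the large canister: hollow stoneware shell 92 mm across, 70 mm high, standing mouth down, bar grip on top. Origin at the centre of its lower rim, z up; about 0.32 kg; inside 83 mm across, 64 mm high. The steel collar at the rim has two L-shaped slots with mouths 28 mm wide (about 7 degrees of play each way round a lug) at +x and -x, under the ends of the bar.
- jar_lid_bar (a point): Middle of the wooden bar grip, 87 mm above the lid's rim. Bar along the lid's x: 66 long, 16 thick, 34 mm high (z = 70 to 104). With the bar in line with the base's lugs (either way round) the lid goes down until its rim is on the shoulder, its origin 65 mm above the base's; then it turns freely about 53 degrees clockwise from above to a stop. Past 27 it cannot lift off.
- canister_short: Shorter small closed stoneware canister with a thin steel seam band, 52 mm across, 100 mm high; origin at the centre of its underside, z up. Standing in the jar bottom it rises 34 mm above the neck. About 0.2 kg.
- canister_tall: Taller small canister of the same look, 52 mm across, 125 mm high, too tall for the jar, close beside the short one on any side; leave it. Origin at the centre of its underside.
- vase: Stoneware vase, 66 mm across at the belly, 200 mm high, near one end of the lid's bar; leave it. Origin at the centre of its underside.
- cup: Open stoneware cup, 74 mm across, 95 mm high, close beside the cradle; leave it. Origin at the centre of its underside.
- glaze_jar: Grey screw-top glaze jar, 66 mm across, 90 mm high, close beside the cradle opposite the cup; leave it. Origin at the centre of its underside.
Not all that is in view belongs to the job. Leave any yellow look-alike of the canister_short alone.

How it is judged (in metres and radians):
On the way, in this order (a step that is already met when the one before it is completed fails the run):
1. the shorter canister stands upright inside the jar bottom, released (horizontal distance between canister_short and jar_base below 0.015 m and z of canister_short in the frame of jar_base below 0.028 m and angle between canister_short's own z axis and vertical below 0.12 rad and contact force between the fingers and canister_short below 0.3 N), for 0.2 s.
2. the upper half sits down on the shoulder over the canister (horizontal distance between canister_short and jar_base below 0.015 m and z of canister_short in the frame of jar_base below 0.028 m and angle between canister_short's own z axis and vertical below 0.12 rad and horizontal distance between jar_lid and jar_base below 0.007 m and z of jar_lid in the frame of jar_base below 0.069 m and angle between jar_lid's own z axis and vertical below 0.06 rad), for 0.1 s.
3. the seated upper half is turned clockwise till locked (all of step 2 and angle between the x axis of jar_lid and the x axis of jar_base, either way round above 0.68 rad), for 0.1 s.
At the end, for the whole second after the job is handed in: Short canister upright (7 deg) on the jar bottom's floor within 15 mm of its axis; upper half level (3.4 deg) on the shoulder, origin under 69 mm above the base's and within 7 mm of the axis, bar at least 39 deg off the lugs' line; both at rest; the other four upright within 30 mm of their starts (all of step 3 and linear speed of each of jar_lid, canister_short below 0.02 m/s and angular speed of jar_lid below 0.1 rad/s and distance of each of canister_tall, vase, cup, glaze_jar from where it was at the start of the episode below 0.03 m and angle between each of canister_tall, vase, cup, glaze_jar's own z axis and vertical below 0.15 rad); the robot touches nothing.
It fails at once if a bystander is pushed 30 mm or more, or tipped (distance of any of canister_tall, vase, cup, glaze_jar from where it was at the start of the episode above 0.03 m or angle between any of canister_tall, vase, cup, glaze_jar's own z axis and vertical above 0.3 rad).
It fails at once if the short canister or the upper half is dropped (let go and falling faster than 0.75 m/s) at the jar ((horizontal distance between canister_short and jar_base below 0.05 m and linear speed of canister_short above 0.75 m/s and contact force between the fingers and canister_short below 0.3 N) or (horizontal distance between jar_lid and jar_base below 0.05 m and linear speed of jar_lid above 0.75 m/s and contact force between the fingers and jar_lid below 0.3 N)).
It also fails if it takes over 64 s, if anything falls off the work surface, if the arm or the gripper's body presses on something with over 40 N, if the wrist force passes 120 N, or if a joint passes its speed limit or range.

## Working session

There is one attempt and no reset: what is moved stays moved. The work goes in short steps, Python scripts to look and compute and a tool call to move; the robot and the scene stay as the last step left them, time stands still between calls to the robot, and variables do not carry over. Pictures are saved under pics/ and viewed, at most 10 in all, crops included, and the job is handed in when it is done.

Besides the shell and the picture viewer there is one more tool, called in YAML: its name, and indented under it one key for each argument. arm_command: Moves the arm, as the interface text tells. Its arguments: {"type":"object","properties":{"deltas":{"type":"array","items":{"type":"object","properties":{"xyz":{"type":"array","items":{"type":"number","minimum":-1,"maximum":1}},"turn":{"type":"number","minimum":-1,"maximum":1},"gripper":{"type":"number"}}}},"squeeze":{"type":"number"}},"required":["deltas"]}

```bash
mkdir -p pics; ls; python3 - <<'E'
from station import arm
import cv2
for n in("scene","top"):
    im=arm.snapshot(n); cv2.imwrite(f"pics/{n}0.png",im[:,:,::-1])
    m=arm.camera_model(n); print(n,m)
s=arm.read_state();print(s)
E
```

```text
pics
scene {'fov_y': 52.43358671018423, 'cx': 326.90679388336963, 'cy': 236.5321913417339, 'k1': -0.0022581296950471208, 'extrinsics': array([[ 4.19625048e-01,  5.30994534e-01, -7.36179070e-01,
         1.40185090e+03],
       [ 9.07584623e-01, -2.58238430e-01,  3.31063536e-01,
        -3.58849765e+02],
       [-1.43167994e-02, -8.07067356e-01, -5.90285788e-01,
         7.78984482e+02],
       [ 0.00000000e+00,  0.00000000e+00,  0.00000000e+00,
         1.00000000e+00]])}
top {'fov_y': 43.099049299436395, 'cx': 320.1982509795636, 'cy': 245.1405429839325, 'k1': 0.001268490410182443, 'extrinsics': array([[ 7.25837306e-02, -9.74777938e-01,  2.11044009e-01,
         2.55714554e+02],
       [-9.97361407e-01, -7.12267235e-02,  1.40348594e-02,
         2.47834936e+01],
       [ 1.35110197e-03, -2.11505852e-01, -9.77375797e-01,
         1.32948241e+03],
       [ 0.00000000e+00,  0.00000000e+00,  0.00000000e+00,
         1.00000000e+00]])}
{'clock': 0.1, 'joint_pos': array([ 1.20595343e+00,  2.76520469e-01,  1.50594864e+00, -3.25942236e-05,
        1.36069641e+00, -1.21000954e-01]), 'qd': array([-0.00109699,  0.00043273, -0.00370429,  0.00070674, -0.00074988,
        0.00102705]), 'joint_torque': array([ 1.67365248e-03, -4.05456698e+01, -2.37780744e+01,  7.04322453e-02,
        2.97701068e-02, -4.29511999e-05]), 'eef_pos': array([138.67736564, 557.55684073, 221.72072005]), 'tool_rot': array([-3.82024809e-01, -3.11792767e+00,  2.40989306e-03]), 'force': array([-0.79580288,  0.09294161, -0.88680636]), 'ft_torque': array([0.01728722, 0.00079243, 0.03156443]), 'gripper_force': 0.0, 'gripper_width': 94.20153853794997}
```

View pics/top0.png

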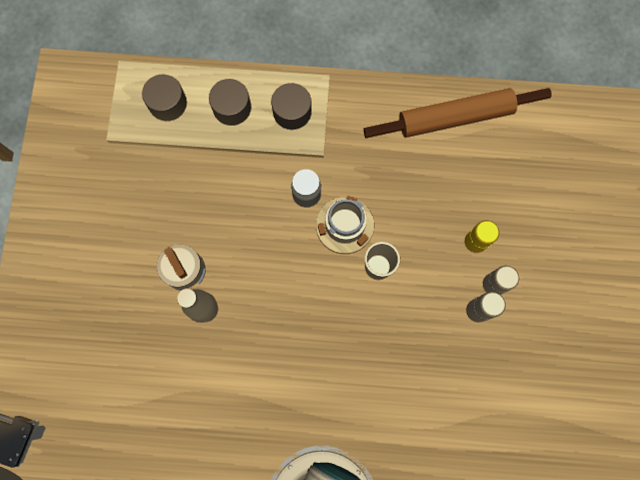

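View pics/scene0.png

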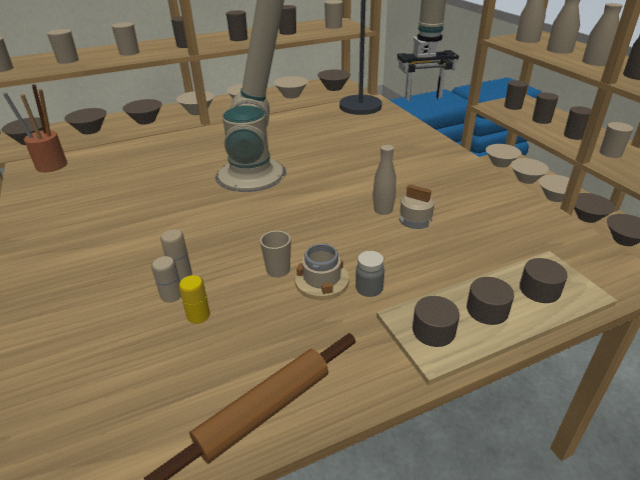

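The top view shows the base at about (346,218), the cup at (382,260), the glaze jar at (306,184), the lid at (180,263) and the vase at (187,298). The two canisters are at (506,278) and (492,305), and the yellow decoy is at (486,233). In the scene view the shorter canister is the front one, at (165,265), so it should be the (506,278) one. I'll check this on enlarged crops.

```bash
cat > h.py <<'E'
import numpy as np, cv2
from station import arm
def K(n):
    m=arm.camera_model(n); f=240/np.tan(np.radians(m["fov_y"])/2)
    return m,f
def p2w(n,u,v,z):
    m,f=K(n); d=np.array([(u-m["cx"])/f,(v-m["cy"])/f]); s=d.copy()
    for _ in range(5): s=d/(1+m["k1"]*(s@s))
    E=m["extrinsics"]; r=E[:3,:3]@np.array([*s,1]); c=E[:3,3]
    return c+r*(z-c[2])/r[2]
def w2p(n,P):
    m,f=K(n); E=m["extrinsics"]; c=E[:3,:3].T@(np.asarray(P,float)-E[:3,3]); s=c[:2]/c[2]
    s=s*(1+m["k1"]*(s@s)); return s*f+[m["cx"],m["cy"]]
def circ(n,P,r,k=60):
    return np.array([w2p(n,[P[0]+r*np.cos(t),P[1]+r*np.sin(t),P[2]]) for t in np.linspace(0,2*np.pi,k)])
def crop(im,x,y,w,h,s,polys=()):
    c=cv2.resize(im[y:y+h,x:x+w],None,fx=s,fy=s,interpolation=cv2.INTER_CUBIC)
    for p in polys: cv2.polylines(c,[np.int32(((p-[x,y]+.5)*s).round())],False,(255,0,0),1)
    return c
E
python3 - <<'E'
from h import *
t=cv2.imread("pics/top0.png");s=cv2.imread("pics/scene0.png")
a=crop(t,295,165,115,120,3.3); 
im=np.vstack([np.hstack([crop(t,300,170,100,75,4),crop(t,140,240,100,75,4)]),np.hstack([crop(t,450,255,100,75,4),crop(s,140,225,100,75,4)])])
cv2.imwrite("pics/z1.png",im)
E
```

```text
(no output)
```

View pics/z1.png

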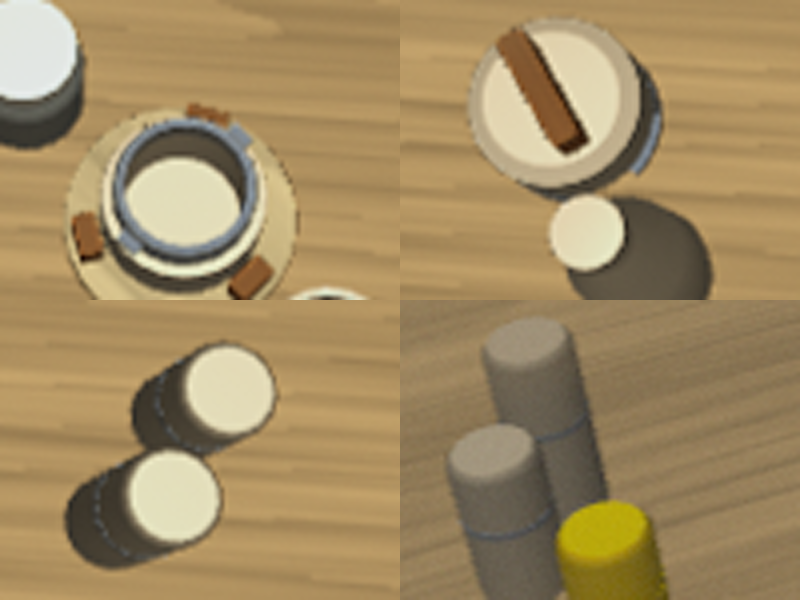

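Crop check: the canister at (507,277) has the shorter visible side, so it is the short one, and (493,304) is the tall one. The base neck is at (346.7,217.4) with lugs at (359.5,204) and (332.5,230.7). The lid's bar ends are at (166.3,249.3) and (184.3,276.5).

```bash
python3 - <<'E'
from h import *
from scipy.spatial.transform import Rotation as R
np.set_printoptions(precision=1,suppress=True)
W=lambda u,v,z:p2w("top",u,v,z)
sh=W(507.3,277.2,100);ta=W(493.2,304,125);nk=W(346.7,217.4,87);l1=W(359.5,204.2,82);l2=W(332.5,230.7,82)
b1=W(166.25,249.25,104);b2=W(184.25,276.5,104);v=W(187,298,200);cup=W(382,260,95);gl=W(306,183.5,90);ye=W(487,233,100)
ang=lambda d:np.degrees(np.arctan2(d[1],d[0]))
print("short",sh,"tall",ta,"neck",nk,"lugs mid",(l1+l2)/2,np.linalg.norm(l1-l2),ang(l2-l1))
print("lid",(b1+b2)/2,np.linalg.norm(b1-b2),ang(b2-b1),"vase",v,"cup",cup,"gl",gl,"yel",ye)
t=cv2.imread("pics/top0.png");s=cv2.imread("pics/scene0.png")
def cy(n,P,r,h): return [circ(n,[P[0],P[1],h],r),circ(n,[P[0],P[1],0],r)]
lid=(b1+b2)/2;lm=(l1+l2)/2
def ps(n):
  d=np.array([np.cos(np.radians(ang(b2-b1))),np.sin(np.radians(ang(b2-b1))),0])
  e=np.array([np.cos(np.radians(ang(l2-l1))),np.sin(np.radians(ang(l2-l1))),0])
  return cy(n,sh,26,100)+cy(n,ta,26,125)+[circ(n,nk,37),circ(n,[*nk[:2],65],45),circ(n,[*nk[:2],15],65),circ(n,[*nk[:2],21],35),circ(n,[*lid[:2],70],46),circ(n,[*lid[:2],0],46)]+[np.array([w2p(n,[*lid[:2],104]+k*33*d) for k in(-1,1)]),np.array([w2p(n,[*nk[:2],79]+k*45*e) for k in(-1,1)])]
im=np.vstack([np.hstack([crop(t,300,170,100,75,4,ps("top")),crop(t,140,240,100,75,4,ps("top"))]),np.hstack([crop(t,450,255,100,75,4,ps("top")),crop(s,140,225,100,75,4,ps("scene"))])])
im=np.vstack([im]);cv2.imwrite("pics/z2.png",im)
T=R.from_rotvec(arm.read_state()["tool_rot"]).as_matrix();print(T)
E
```

```text
short [ 482.1 -344.4  100. ] tall [ 421.5 -309.4  125. ] neck [587.9  -8.9  87. ] lugs mid [589.2  -7.7  82. ] 81.95843436406878 139.31505890598802
lid [461.7 336.1 104. ] 69.29665541614891 -140.84800057068014 vase [380.9 281.5 200. ] cup [500.2 -87.2  95. ] gl [655.3  82.6  90. ] yel [ 572.2 -301.6  100. ]
[[-1.   0.2 -0. ]
 [ 0.2  1.  -0. ]
 [ 0.  -0.  -1. ]]
```

View pics/z2.png

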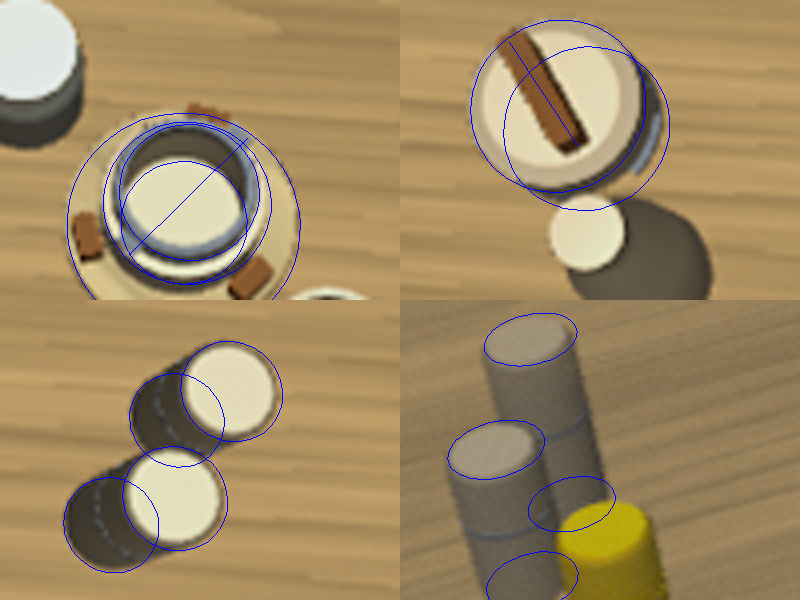

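The fitted outlines match in both views. Next I move above the short canister.

arm_command:
  deltas:
    - {"xyz": [-0.69,-0.99,0],"turn": 0,"gripper": 1}
    - {"xyz": [-0.69,-0.99,0],"turn": 0,"gripper": 1}
    - {"xyz": [-0.69,-0.99,0],"turn": 0,"gripper": 1}
    - {"xyz": [-0.69,-0.99,0],"turn": 0,"gripper": 1}
    - {"xyz": [-0.69,-0.99,0],"turn": 0,"gripper": 1}
    - {"xyz": [-0.69,-0.99,0],"turn": 0,"gripper": 1}
    - {"xyz": [-0.69,-0.99,0],"turn": 0,"gripper": 1}
    - {"xyz": [-0.69,-0.99,0],"turn": 0,"gripper": 1}

```text
clock: 1.1
eef_pos: [311.2, 104.9, 222.4]
tool_rot: [0.384, 3.117, -0.0]
force: [1.4, 0.2, -0.1]
gripper_width: 94.4
gripper_force: 0.0
```

arm_command:
  deltas:
    - {"xyz": [-0.69,-0.99,0],"turn": 0.09,"gripper": 1}
    - {"xyz": [-0.69,-0.99,0],"turn": 0.09,"gripper": 1}
    - {"xyz": [-0.69,-0.99,0],"turn": 0.09,"gripper": 1}
    - {"xyz": [-0.69,-0.99,0],"turn": 0.09,"gripper": 1}
    - {"xyz": [-0.69,-0.99,0],"turn": 0.09,"gripper": 1}
    - {"xyz": [-0.69,-0.99,0],"turn": 0.09,"gripper": 1}
    - {"xyz": [-0.69,-0.99,0],"turn": 0.09,"gripper": 1}
    - {"xyz": [-0.69,-0.99,0],"turn": 0.09,"gripper": 1}

```text
clock: 2.1
eef_pos: [483.7, -346.4, 221.5]
tool_rot: [-0.82, -3.032, -0.001]
force: [0.1, 1.1, 0.4]
gripper_width: 93.9
gripper_force: 0.0
```

```bash
cat >> h.py <<'E'
from scipy.spatial.transform import Rotation as R
def pose():
    s=arm.read_state(); T=R.from_rotvec(s["tool_rot"]).as_matrix()
    return s,s["eef_pos"],T,np.degrees(np.arctan2(T[1,1],T[0,1]))
def go(x,y,z,yaw=None):
    s,p,T,a=pose(); d=T.T@(np.array([x,y,z])-p)/400
    t=0 if yaw is None else -((yaw-a+180)%360-180)/180
    print("t%.2f"%s["clock"],"pos",p.round(1),"yaw_y %.2f"%a,"tilt",T[:,2].round(3),"F",s["force"].round(1),"w %.1f gf %.1f"%(s["gripper_width"],s["gripper_force"]))
    print("xyz",d.round(4),"turn %.4f"%t, "q6 %.2f"%s["joint_pos"][5])
E
python3 -c "
from h import *
go(482.1,-344.4,160,60)
cv2.imwrite('pics/t1.png',crop(arm.snapshot('top')[:,:,::-1],440,210,130,130,4))"
```

```text
t2.10 pos [ 483.7 -346.4  221.5] yaw_y 59.75 tilt [-0.001  0.001 -1.   ] F [0.1 1.1 0.4] w 93.9 gf 0.0
xyz [0.0058 0.0023 0.1538] turn -0.0014 q6 -1.78
```

arm_command:
  deltas:
    - {"xyz": [0.006,0.002,0.12],"turn": 0,"gripper": 1}
    - {"xyz": [0.006,0.002,0.22],"turn": 0,"gripper": 1}
    - {"xyz": [0.006,0.002,0.29],"turn": 0,"gripper": 1}
    - {"xyz": [0.006,0.002,0.33],"turn": 0,"gripper": 1}
    - {"xyz": [0.006,0.002,0.33],"turn": 0,"gripper": 1}

```text
clock: 2.78
eef_pos: [481.1, -341.3, 89.5]
tool_rot: [-0.817, -3.031, -0.002]
force: [-0.4, 0.8, 1.0]
gripper_width: 93.8
gripper_force: 0.0
```

```bash
python3 -c "
from h import *
go(482.1,-344.4,90,60)
a=arm.snapshot('scene')[:,:,::-1];b=arm.snapshot('top')[:,:,::-1]
cv2.imwrite('pics/g1.png',np.hstack([crop(a,110,190,130,150,3),crop(b,440,210,130,150,3)]))"
```

```text
t2.77 pos [ 481.1 -341.3   89.5] yaw_y 59.84 tilt [-0.002  0.002 -1.   ] F [-0.4  0.8  1. ] w 93.8 gf 0.0
xyz [-0.006  -0.0055 -0.0013] turn -0.0009 q6 -1.78
```

View pics/g1.png

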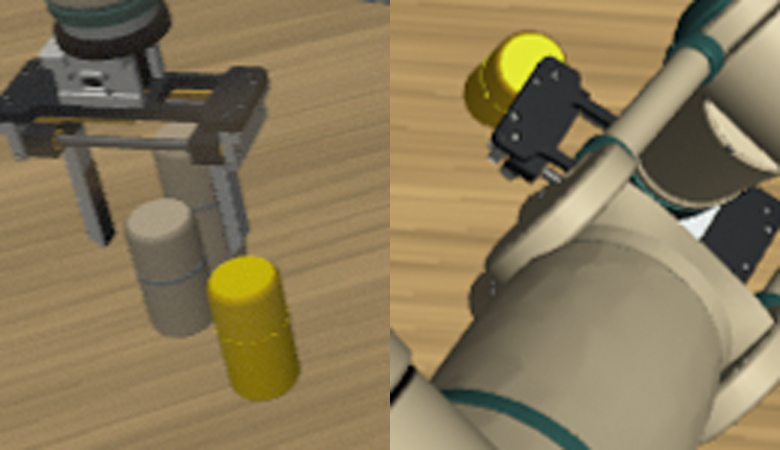

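The fingers straddle the short canister, and the tall one behind it is clear. I'll correct about 2 mm and close.

arm_command:
  deltas:
    - {"xyz": [-0.005,-0.005,-0.002],"turn": 0,"gripper": 1}
    - {"xyz": [-0.005,-0.005,-0.002],"turn": 0,"gripper": 1}
    - {"xyz": [-0.005,-0.005,-0.002],"turn": 0,"gripper": 0.4}
    - {"xyz": [-0.005,-0.005,-0.002],"turn": 0,"gripper": 0.4}
    - {"xyz": [-0.005,-0.005,-0.002],"turn": 0,"gripper": 0.4}
    - {"xyz": [-0.005,-0.005,-0.002],"turn": 0,"gripper": 0.4}
    - {"xyz": [-0.005,-0.005,-0.002],"turn": 0,"gripper": 0.4}
    - {"xyz": [-0.005,-0.005,-0.002],"turn": 0,"gripper": 0.4}
  squeeze: 25

```text
clock: 3.88
eef_pos: [482.3, -344.8, 91.2]
tool_rot: [-0.817, -3.033, 0.0]
force: [-0.5, -1.0, 0.5]
gripper_width: 51.2
gripper_force: 25.0
```

```bash
python3 -c "
from h import *
go(482.1,-344.4,245,60)"
```

```text
t3.88 pos [ 482.3 -344.8   91.2] yaw_y 59.83 tilt [-0. -0. -1.] F [-0.5 -1.   0.5] w 51.2 gf 25.0
xyz [ 0.0009  0.0005 -0.3845] turn -0.0009 q6 -1.78
```

arm_command:
  deltas:
    - {"xyz": [0,0,-0.03],"turn": 0,"gripper": 0.4}
    - {"xyz": [0,0,-0.1],"turn": 0,"gripper": 0.4}
    - {"xyz": [0,0,-0.2],"turn": 0,"gripper": 0.4}
    - {"xyz": [0,0,-0.29],"turn": 0,"gripper": 0.4}
    - {"xyz": [0,0,-0.34],"turn": 0,"gripper": 0.4}
    - {"xyz": [0,0,-0.34],"turn": 0,"gripper": 0.4}

```text
clock: 4.62
eef_pos: [483.2, -345.1, 229.4]
tool_rot: [0.816, 3.03, -0.003]
force: [0.9, -0.4, -2.9]
gripper_width: 51.7
gripper_force: 25.0
```

```bash
python3 -c "
from h import *
go(588.3,-8.3,226,60)"
```

```text
t4.62 pos [ 483.2 -345.1  229.4] yaw_y 59.84 tilt [ 0.003 -0.003 -1.   ] F [ 0.9 -0.4 -2.9] w 51.7 gf 25.0
xyz [0.1958 0.8601 0.0071] turn -0.0009 q6 -1.78
```

arm_command:
  deltas:
    - {"xyz": [0.01,0.045,0],"turn": 0,"gripper": 0.4}
    - {"xyz": [0.035,0.15,0],"turn": 0,"gripper": 0.4}
    - {"xyz": [0.067,0.295,0],"turn": 0,"gripper": 0.4}
    - {"xyz": [0.1,0.44,0],"turn": 0,"gripper": 0.4}
    - {"xyz": [0.133,0.585,0],"turn": 0,"gripper": 0.4}
    - {"xyz": [0.163,0.715,0],"turn": 0,"gripper": 0.4}
    - {"xyz": [0.186,0.815,0],"turn": 0,"gripper": 0.4}
    - {"xyz": [0.196,0.86,0],"turn": 0,"gripper": 0.4}

```text
clock: 5.62
eef_pos: [586.6, -4.5, 225.7]
tool_rot: [-0.812, -3.031, -0.001]
force: [-0.7, -0.2, -2.3]
gripper_width: 51.6
gripper_force: 25.0
```

arm_command:
  deltas:
    - {"xyz": [0,0,0],"turn": 0,"gripper": 0.4}
    - {"xyz": [0,0,0],"turn": 0,"gripper": 0.4}

```text
clock: 5.88
eef_pos: [586.8, -9.0, 226.8]
tool_rot: [-0.818, -3.032, 0.002]
force: [1.5, 0.3, -2.0]
gripper_width: 51.4
gripper_force: 25.0
```

```bash
python3 -c "
from h import *
go(588.3,-8.3,112,60)
a=arm.snapshot('scene')[:,:,::-1]
p=[588.3,-8.3]
z=arm.read_state()['eef_pos'][2]-90
pl=[circ('scene',[*p,z],26),circ('scene',[*p,z+100],26),circ('scene',[*p,87],37),circ('scene',[*p,65],45)]
cv2.imwrite('pics/g2.png',np.hstack([crop(a,260,180,130,140,3),crop(a,260,180,130,140,3,pl)]))"
```

```text
t5.88 pos [586.8  -9.  226.8] yaw_y 59.79 tilt [-0.001 -0.001 -1.   ] F [ 1.5  0.3 -2. ] w 51.4 gf 25.0
xyz [-0.0025  0.0037  0.287 ] turn -0.0012 q6 -1.18
```

View pics/g2.png

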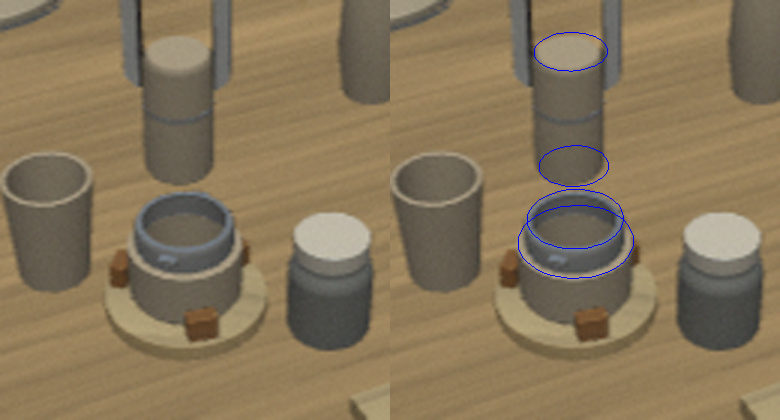

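The canister hangs centred over the neck, about 2–3 mm to the camera's left at the bottom. The insertion clearance is 8 mm. I'll nudge it and lower.

arm_command:
  deltas:
    - {"xyz": [-0.002,0.008,0.02],"turn": 0,"gripper": 0.4}
    - {"xyz": [-0.002,0.008,0.07],"turn": 0,"gripper": 0.4}
    - {"xyz": [-0.002,0.008,0.12],"turn": 0,"gripper": 0.4}
    - {"xyz": [-0.002,0.008,0.17],"turn": 0,"gripper": 0.4}
    - {"xyz": [-0.002,0.008,0.22],"turn": 0,"gripper": 0.4}
    - {"xyz": [-0.002,0.008,0.25],"turn": 0,"gripper": 0.4}
    - {"xyz": [-0.002,0.008,0.265],"turn": 0,"gripper": 0.4}
    - {"xyz": [-0.002,0.008,0.265],"turn": 0,"gripper": 0.4}

```text
clock: 6.92
eef_pos: [589.8, -5.7, 121.1]
tool_rot: [-0.818, -3.033, -0.0]
force: [-0.3, 0.6, -2.3]
gripper_width: 51.3
gripper_force: 25.0
```

arm_command:
  deltas:
    - {"xyz": [0,0,0.005],"turn": 0,"gripper": 0.4}
    - {"xyz": [0,0,0.01],"turn": 0,"gripper": 0.4}
    - {"xyz": [0,0,0.015],"turn": 0,"gripper": 0.4}
    - {"xyz": [0,0,0.015],"turn": 0,"gripper": 0.4}

```text
clock: 7.42
eef_pos: [589.7, -5.4, 115.2]
tool_rot: [-0.817, -3.033, -0.0]
force: [-0.9, -0.3, -2.2]
gripper_width: 51.2
gripper_force: 25.0
```

```bash
python3 -c "
from h import *
go(589,-6.5,111.5,60)"
```

```text
t7.42 pos [589.7  -5.4 115.2] yaw_y 59.84 tilt [-0.  0. -1.] F [-0.9 -0.3 -2.2] w 51.2 gf 25.0
xyz [ 0.     -0.0032  0.0092] turn -0.0009 q6 -1.17
```

arm_command:
  deltas:
    - {"xyz": [0,0,0.003],"turn": 0,"gripper": 0.4}
    - {"xyz": [0,0,0.006],"turn": 0,"gripper": 0.4}
    - {"xyz": [0,0,0.008],"turn": 0,"gripper": 0.4}
    - {"xyz": [0,0,0.008],"turn": 0,"gripper": 0.4}

```text
clock: 7.92
eef_pos: [589.8, -5.5, 112.2]
tool_rot: [0.817, 3.033, 0.0]
force: [-0.8, 0.2, -0.9]
gripper_width: 51.2
gripper_force: 25.0
```

arm_command:
  deltas:
    - {"xyz": [0,0,0.002],"turn": 0,"gripper": 0.4}
    - {"xyz": [0,0,0.003],"turn": 0,"gripper": 0.4}
    - {"xyz": [0,0,0.003],"turn": 0,"gripper": 0.4}

```text
clock: 8.3
eef_pos: [590.0, -5.7, 112.1]
tool_rot: [0.817, 3.032, -0.0]
force: [-0.8, -1.1, 5.0]
gripper_width: 51.4
gripper_force: 25.0
```

It's resting on the floor (+5 N). Release and rise.

arm_command:
  deltas:
    - {"xyz": [0,0,-0.002],"turn": 0,"gripper": 0.56}
    - {"xyz": [0,0,-0.002],"turn": 0,"gripper": 0.65}
    - {"xyz": [0,0,-0.002],"turn": 0,"gripper": 0.7}
    - {"xyz": [0,0,-0.002],"turn": 0,"gripper": 0.7}
    - {"xyz": [0,0,-0.01],"turn": 0,"gripper": 0.7}
    - {"xyz": [0,0,-0.05],"turn": 0,"gripper": 0.7}
    - {"xyz": [0,0,-0.15],"turn": 0,"gripper": 0.7}
    - {"xyz": [0,0,-0.3],"turn": 0,"gripper": 0.7}

```text
clock: 9.3
eef_pos: [588.9, -5.4, 231.6]
tool_rot: [-0.817, -3.031, 0.0]
force: [1.3, 0.1, -0.1]
gripper_width: 65.9
gripper_force: 0.0
```

```bash
python3 -c "
from h import *
go(461.7,336.1,235,129.2)
a=arm.snapshot('scene')[:,:,::-1]
cv2.imwrite('pics/g3.png',crop(a,230,150,230,170,3))"
```

```text
t9.30 pos [588.9  -5.4 231.6] yaw_y 59.83 tilt [-0.003  0.    -1.   ] F [ 1.3  0.1 -0.1] w 65.9 gf 0.0
xyz [ 0.7039  0.5783 -0.0072] turn -0.3854 q6 -1.17
```

View pics/g3.png

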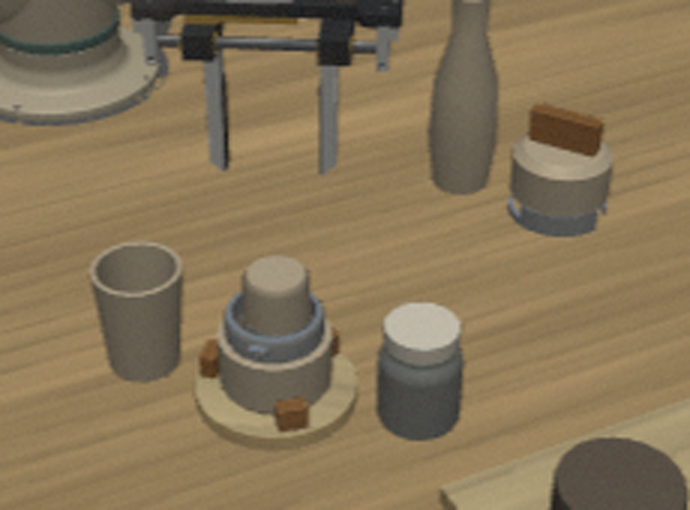

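The short canister stands upright and centred in the neck. Next I go to the lid.

arm_command:
  deltas:
    - {"xyz": [0.05,0.04,-0.02],"turn": -0.05,"gripper": 0.7}
    - {"xyz": [0.16,0.13,-0.02],"turn": -0.11,"gripper": 0.7}
    - {"xyz": [0.28,0.23,-0.02],"turn": -0.16,"gripper": 0.7}
    - {"xyz": [0.4,0.33,-0.02],"turn": -0.22,"gripper": 0.7}
    - {"xyz": [0.52,0.43,-0.02],"turn": -0.28,"gripper": 0.7}
    - {"xyz": [0.62,0.515,-0.02],"turn": -0.33,"gripper": 0.7}
    - {"xyz": [0.703,0.581,-0.02],"turn": -0.385,"gripper": 0.7}
    - {"xyz": [0.703,0.581,-0.02],"turn": -0.385,"gripper": 0.7}

```text
clock: 10.35
eef_pos: [462.4, 339.4, 239.9]
tool_rot: [-1.058, 2.956, 0.002]
force: [-0.2, 0.1, -0.6]
gripper_width: 65.8
gripper_force: 0.0
```

arm_command:
  deltas:
    - {"xyz": [0,0,0],"turn": 0,"gripper": 0.7}
    - {"xyz": [0,0,0],"turn": 0,"gripper": 0.7}

```text
clock: 10.6
eef_pos: [464.0, 335.6, 239.2]
tool_rot: [-1.049, 2.961, -0.001]
force: [0.2, 0.6, -0.5]
gripper_width: 65.8
gripper_force: 0.0
```

```bash
python3 -c "
from h import *
go(462.5,336.9,91,129.2)"
```

```text
t10.60 pos [464.  335.6 239.2] yaw_y 129.01 tilt [ 0.001 -0.    -1.   ] F [ 0.2  0.6 -0.5] w 65.8 gf 0.0
xyz [0.0011 0.0051 0.3706] turn -0.0011 q6 -1.75
```

arm_command:
  deltas:
    - {"xyz": [0.001,0.004,0.05],"turn": 0,"gripper": 0.7}
    - {"xyz": [0.001,0.004,0.15],"turn": 0,"gripper": 0.7}
    - {"xyz": [0.001,0.004,0.25],"turn": 0,"gripper": 0.7}
    - {"xyz": [0.001,0.004,0.32],"turn": 0,"gripper": 0.7}
    - {"xyz": [0.001,0.004,0.36],"turn": 0,"gripper": 0.7}
    - {"xyz": [0.001,0.004,0.37],"turn": 0,"gripper": 0.7}
    - {"xyz": [0.001,0.004,0.37],"turn": 0,"gripper": 0.7}
    - {"xyz": [0.001,0.004,0.37],"turn": 0,"gripper": 0.5}

```text
clock: 11.6
eef_pos: [463.0, 338.1, 92.1]
tool_rot: [-1.051, 2.958, 0.001]
force: [-0.1, 0.2, -0.0]
gripper_width: 59.0
gripper_force: 0.0
```

```bash
python3 -c "
from h import *
go(462.5,336.9,91,129.2)
a=arm.snapshot('scene')[:,:,::-1];b=arm.snapshot('top')[:,:,::-1]
cv2.imwrite('pics/g4.png',np.hstack([crop(a,350,120,120,130,3),crop(b,140,210,120,130,3)]))"
```

```text
t11.60 pos [463.  338.1  92.1] yaw_y 129.12 tilt [ 0.002  0.001 -1.   ] F [-0.1  0.2 -0. ] w 59.0 gf 0.0
xyz [ 0.0029 -0.0017  0.0027] turn -0.0004 q6 -1.74
```

View pics/g4.png

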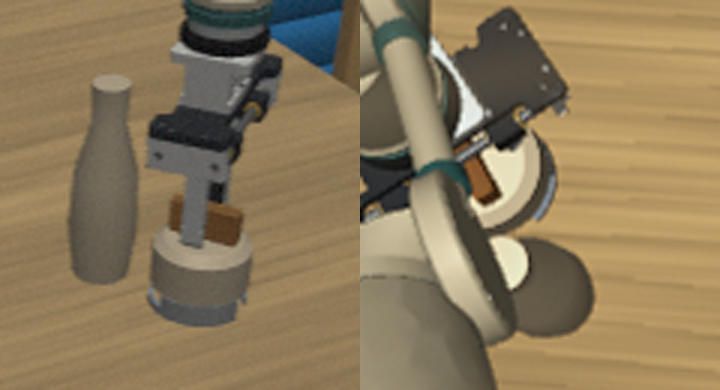

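The finger sits at mid-bar and the vase is clear. Close on the bar.

arm_command:
  deltas:
    - {"xyz": [0.002,-0.002,0.002],"turn": 0,"gripper": 0.05}
    - {"xyz": [0.002,-0.002,0.002],"turn": 0,"gripper": 0.05}
    - {"xyz": [0.002,-0.002,0.002],"turn": 0,"gripper": 0.05}
    - {"xyz": [0.002,-0.002,0.002],"turn": 0,"gripper": 0.05}
    - {"xyz": [0.002,-0.002,0.002],"turn": 0,"gripper": 0.05}
    - {"xyz": [0.002,-0.002,0.002],"turn": 0,"gripper": 0.05}
    - {"xyz": [0.002,-0.002,0.002],"turn": 0,"gripper": 0.05}
    - {"xyz": [0.002,-0.002,0.002],"turn": 0,"gripper": 0.05}
  squeeze: 45

```text
clock: 12.7
eef_pos: [462.1, 336.6, 90.1]
tool_rot: [-1.052, 2.96, -0.0]
force: [1.0, -0.5, -0.2]
gripper_width: 15.5
gripper_force: 44.9
```

arm_command:
  deltas:
    - {"xyz": [0,0,0],"turn": 0,"gripper": 0.05}
    - {"xyz": [0,0,0],"turn": 0,"gripper": 0.05}

```text
clock: 12.95
eef_pos: [462.1, 336.6, 90.1]
tool_rot: [-1.052, 2.96, -0.0]
force: [0.8, -1.3, -0.7]
gripper_width: 15.8
gripper_force: 44.9
```

```bash
python3 -c "
from h import *
go(462.5,336.9,240,129.2)"
```

```text
t12.95 pos [462.1 336.6  90.1] yaw_y 129.14 tilt [ 0. -0. -1.] F [ 0.8 -1.3 -0.7] w 15.8 gf 44.9
xyz [-1.300e-03 -1.000e-04 -3.748e-01] turn -0.0004 q6 -1.75
```

arm_command:
  deltas:
    - {"xyz": [0,0,-0.02],"turn": 0,"gripper": 0.05}
    - {"xyz": [0,0,-0.07],"turn": 0,"gripper": 0.05}
    - {"xyz": [0,0,-0.14],"turn": 0,"gripper": 0.05}
    - {"xyz": [0,0,-0.22],"turn": 0,"gripper": 0.05}
    - {"xyz": [0,0,-0.3],"turn": 0,"gripper": 0.05}
    - {"xyz": [0,0,-0.35],"turn": 0,"gripper": 0.05}
    - {"xyz": [0,0,-0.37],"turn": 0,"gripper": 0.05}
    - {"xyz": [0,0,-0.37],"turn": 0,"gripper": 0.05}

```text
clock: 13.95
eef_pos: [461.6, 336.6, 237.9]
tool_rot: [1.052, -2.96, -0.0]
force: [-0.5, 0.3, -3.4]
gripper_width: 15.8
gripper_force: 44.9
```

```bash
python3 -c "
from h import *
go(589.2,-7.3,238,49.3)"
```

```text
t13.95 pos [461.6 336.6 237.9] yaw_y 129.14 tilt [-0.  0. -1.] F [-0.5  0.3 -3.4] w 15.8 gf 44.9
xyz [ 2.954e-01 -8.682e-01 -4.000e-04] turn 0.4435 q6 -1.75
```

arm_command:
  deltas:
    - {"xyz": [0.013,-0.04,0],"turn": 0.04,"gripper": 0.05}
    - {"xyz": [0.048,-0.14,0],"turn": 0.095,"gripper": 0.05}
    - {"xyz": [0.09,-0.27,0],"turn": 0.15,"gripper": 0.05}
    - {"xyz": [0.136,-0.4,0],"turn": 0.205,"gripper": 0.05}
    - {"xyz": [0.18,-0.53,0],"turn": 0.26,"gripper": 0.05}
    - {"xyz": [0.225,-0.66,0],"turn": 0.315,"gripper": 0.05}
    - {"xyz": [0.262,-0.77,0],"turn": 0.37,"gripper": 0.05}
    - {"xyz": [0.285,-0.84,0],"turn": 0.42,"gripper": 0.05}

```text
clock: 14.95
eef_pos: [585.4, 1.8, 236.2]
tool_rot: [-0.993, -2.978, 0.001]
force: [1.1, 1.1, -4.1]
gripper_width: 15.8
gripper_force: 44.9
```

```bash
python3 -c "
from h import *
go(589.2,-7.3,238,49.3)"
```

```text
t14.95 pos [585.4   1.8 236.2] yaw_y 53.12 tilt [-0.003  0.    -1.   ] F [ 1.1  1.1 -4.1] w 15.8 gf 44.9
xyz [-0.0213 -0.0126 -0.0045] turn 0.0212 q6 -1.04
```

arm_command:
  deltas:
    - {"xyz": [-0.025,-0.017,0],"turn": 0.0235,"gripper": 0.05}
    - {"xyz": [-0.025,-0.017,0],"turn": 0.0235,"gripper": 0.05}
    - {"xyz": [-0.025,-0.017,0],"turn": 0.0235,"gripper": 0.05}
    - {"xyz": [-0.025,-0.017,0],"turn": 0.0235,"gripper": 0.05}

```text
clock: 15.45
eef_pos: [589.2, -6.5, 237.8]
tool_rot: [-1.09, -2.946, -0.0]
force: [-0.4, 0.5, -4.3]
gripper_width: 15.7
gripper_force: 44.9
```

```bash
python3 -c "
from h import *
go(589.2,-7.3,180,49.3)
a=arm.snapshot('scene')[:,:,::-1];b=arm.snapshot('top')[:,:,::-1]
p=[589.2,-7.3]
z=arm.read_state()['eef_pos'][2]-90.1
pl=[circ('scene',[*p,z],46),circ('scene',[*p,z+70],46),circ('scene',[*p,87],37),circ('scene',[*p,65],45)]
cv2.imwrite('pics/g5.png',np.hstack([crop(a,260,150,130,150,3),crop(a,260,150,130,150,3,pl)]))"
```

```text
t15.45 pos [589.2  -6.5 237.8] yaw_y 49.39 tilt [-0.001  0.    -1.   ] F [-0.4  0.5 -4.3] w 15.7 gf 44.9
xyz [-0.0015 -0.0015  0.1446] turn 0.0005 q6 -0.99
```

View pics/g5.png

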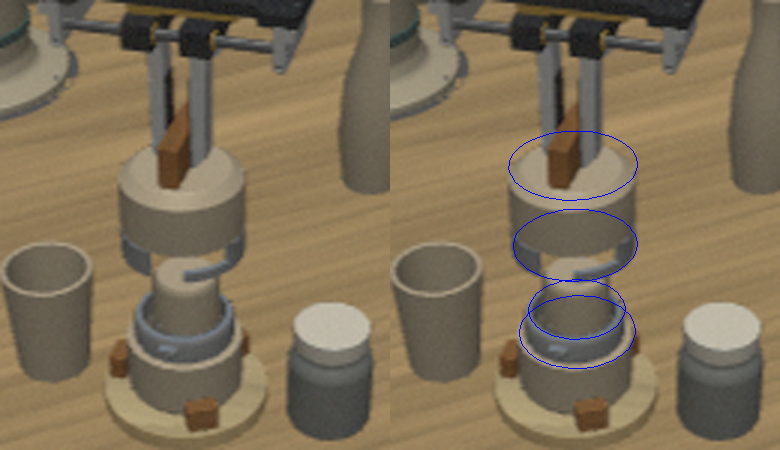

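The lid is centred over the neck and its slot mouth (x≈168) lines up with the front lug (x≈168). Lower.

arm_command:
  deltas:
    - {"xyz": [-0.001,-0.001,0.015],"turn": 0,"gripper": 0.05}
    - {"xyz": [-0.001,-0.001,0.045],"turn": 0,"gripper": 0.05}
    - {"xyz": [-0.001,-0.001,0.08],"turn": 0,"gripper": 0.05}
    - {"xyz": [-0.001,-0.001,0.11],"turn": 0,"gripper": 0.05}
    - {"xyz": [-0.001,-0.001,0.13],"turn": 0,"gripper": 0.05}
    - {"xyz": [-0.001,-0.001,0.14],"turn": 0,"gripper": 0.05}
    - {"xyz": [-0.001,-0.001,0.14],"turn": 0,"gripper": 0.05}

```text
clock: 16.42
eef_pos: [589.7, -7.9, 181.9]
tool_rot: [-1.092, -2.945, -0.0]
force: [0.2, -0.3, -3.4]
gripper_width: 15.6
gripper_force: 44.9
```

arm_command:
  deltas:
    - {"xyz": [0,0,0.006],"turn": 0,"gripper": 0.05}
    - {"xyz": [0,0,0.012],"turn": 0,"gripper": 0.05}
    - {"xyz": [0,0,0.018],"turn": 0,"gripper": 0.05}
    - {"xyz": [0,0,0.022],"turn": 0,"gripper": 0.05}
    - {"xyz": [0,0,0.022],"turn": 0,"gripper": 0.05}

```text
clock: 17.05
eef_pos: [589.6, -7.9, 173.1]
tool_rot: [-1.092, -2.945, -0.0]
force: [0.5, 0.2, -3.4]
gripper_width: 15.6
gripper_force: 44.9
```

No contact so far, continue slowly.

arm_command:
  deltas:
    - {"xyz": [0,0,0.006],"turn": 0,"gripper": 0.05}
    - {"xyz": [0,0,0.012],"turn": 0,"gripper": 0.05}
    - {"xyz": [0,0,0.018],"turn": 0,"gripper": 0.05}
    - {"xyz": [0,0,0.022],"turn": 0,"gripper": 0.05}
    - {"xyz": [0,0,0.022],"turn": 0,"gripper": 0.05}

```text
clock: 17.68
eef_pos: [589.6, -7.9, 164.3]
tool_rot: [-1.092, -2.945, -0.0]
force: [-0.1, -1.4, -3.4]
gripper_width: 15.8
gripper_force: 44.9
```

arm_command:
  deltas:
    - {"xyz": [0,0,0.005],"turn": 0,"gripper": 0.05}
    - {"xyz": [0,0,0.01],"turn": 0,"gripper": 0.05}
    - {"xyz": [0,0,0.015],"turn": 0,"gripper": 0.05}
    - {"xyz": [0,0,0.015],"turn": 0,"gripper": 0.05}

```text
clock: 18.18
eef_pos: [589.5, -7.9, 158.2]
tool_rot: [-1.092, -2.945, 0.0]
force: [-0.2, 0.3, -3.0]
gripper_width: 15.7
gripper_force: 44.9
```

arm_command:
  deltas:
    - {"xyz": [0,0,0.003],"turn": 0,"gripper": 0.05}
    - {"xyz": [0,0,0.005],"turn": 0,"gripper": 0.05}
    - {"xyz": [0,0,0.007],"turn": 0,"gripper": 0.05}
    - {"xyz": [0,0,0.007],"turn": 0,"gripper": 0.05}

```text
clock: 18.68
eef_pos: [589.6, -7.9, 155.6]
tool_rot: [-1.092, -2.945, -0.0]
force: [-0.6, -0.0, -3.9]
gripper_width: 15.6
gripper_force: 44.9
```

arm_command:
  deltas:
    - {"xyz": [0,0,0.001],"turn": 0,"gripper": 0.05}
    - {"xyz": [0,0,0.002],"turn": 0,"gripper": 0.05}
    - {"xyz": [0,0,0.002],"turn": 0,"gripper": 0.05}

```text
clock: 19.05
eef_pos: [589.7, -7.9, 155.1]
tool_rot: [1.092, 2.945, 0.0]
force: [-1.0, 0.3, -2.5]
gripper_width: 15.7
gripper_force: 44.9
```

arm_command:
  deltas:
    - {"xyz": [0,0,0.002],"turn": 0,"gripper": 0.05}
    - {"xyz": [0,0,0.002],"turn": 0,"gripper": 0.05}

```text
clock: 19.3
eef_pos: [589.7, -7.9, 155.0]
tool_rot: [1.092, 2.945, 0.0]
force: [-1.7, 0.4, 4.9]
gripper_width: 15.7
gripper_force: 44.9
```

arm_command:
  deltas:
    - {"xyz": [0,0,0],"turn": 0.015,"gripper": 0.05}
    - {"xyz": [0,0,0],"turn": 0.04,"gripper": 0.05}
    - {"xyz": [0,0,0],"turn": 0.065,"gripper": 0.05}
    - {"xyz": [0,0,0],"turn": 0.09,"gripper": 0.05}
    - {"xyz": [0,0,0],"turn": 0.1,"gripper": 0.05}

```text
clock: 19.92
eef_pos: [590.3, -8.3, 155.1]
tool_rot: [1.539, 2.736, 0.0]
force: [-1.0, -0.8, 6.0]
gripper_width: 15.8
gripper_force: 45.0
```

```bash
python3 -c "
from h import *
go(589.2,-7.3,155,0)
print(arm.read_state()['ft_torque'].round(2))"
```

```text
t19.93 pos [590.3  -8.3 155.1] yaw_y 31.29 tilt [ 0.002 -0.001 -1.   ] F [-1.  -0.8  6. ] w 15.8 gf 45.0
xyz [ 0.0036 -0.0011  0.0001] turn 0.1738 q6 -0.68
[-0.15  0.42  0.23]
```

Seated and turning freely. Continue towards the stop.

arm_command:
  deltas:
    - {"xyz": [0,0,0],"turn": 0.025,"gripper": 0.05}
    - {"xyz": [0,0,0],"turn": 0.05,"gripper": 0.05}
    - {"xyz": [0,0,0],"turn": 0.075,"gripper": 0.05}
    - {"xyz": [0,0,0],"turn": 0.1,"gripper": 0.05}
    - {"xyz": [0,0,0],"turn": 0.125,"gripper": 0.05}
    - {"xyz": [0,0,0],"turn": 0.15,"gripper": 0.05}
    - {"xyz": [0,0,0],"turn": 0.17,"gripper": 0.05}
    - {"xyz": [0,0,0],"turn": 0.17,"gripper": 0.05}

```text
clock: 20.92
eef_pos: [590.5, -8.0, 155.0]
tool_rot: [2.207, 2.234, 0.002]
force: [-1.2, -0.4, 5.4]
gripper_width: 15.9
gripper_force: 44.9
```

```bash
python3 -c "
from h import *
go(589.2,-7.3,155,-2)
print(arm.read_state()['ft_torque'].round(2))"
```

```text
t20.93 pos [590.5  -8.  155. ] yaw_y 0.71 tilt [ 0.002 -0.    -1.   ] F [-1.2 -0.4  5.4] w 15.9 gf 44.9
xyz [ 0.0017 -0.0031  0.0001] turn 0.0150 q6 -0.14
[ 0.01  0.51 -0.02]
```

arm_command:
  deltas:
    - {"xyz": [0,0,0],"turn": 0.01,"gripper": 0.05}
    - {"xyz": [0,0,0],"turn": 0.02,"gripper": 0.05}
    - {"xyz": [0,0,0],"turn": 0.028,"gripper": 0.05}
    - {"xyz": [0,0,0],"turn": 0.028,"gripper": 0.05}

```text
clock: 21.42
eef_pos: [591.1, -7.2, 155.1]
tool_rot: [2.301, 2.136, 0.005]
force: [1.1, 1.5, 4.0]
gripper_width: 15.8
gripper_force: 45.1
```

```bash
python3 -c "
from h import *
go(589.2,-7.3,155,-2)
print(arm.read_state()['ft_torque'].round(2))"
```

```text
t21.43 pos [591.1  -7.2 155.1] yaw_y -4.27 tilt [ 0.003  0.001 -1.   ] F [1.1 1.5 4. ] w 15.8 gf 45.1
xyz [-0.0005 -0.0046  0.0002] turn -0.0126 q6 -0.06
[0.27 0.22 0.47]
```

Turned 53.7°, with the torque rising at the stop. Release and rise.

arm_command:
  deltas:
    - {"xyz": [0,0,-0.002],"turn": 0,"gripper": 0.05}
    - {"xyz": [0,0,-0.002],"turn": 0,"gripper": 0.3}
    - {"xyz": [0,0,-0.002],"turn": 0,"gripper": 0.4}
    - {"xyz": [0,0,-0.002],"turn": 0,"gripper": 0.4}
    - {"xyz": [0,0,-0.01],"turn": 0,"gripper": 0.4}
    - {"xyz": [0,0,-0.06],"turn": 0,"gripper": 0.4}
    - {"xyz": [0,0,-0.16],"turn": 0,"gripper": 0.4}
    - {"xyz": [0,0,-0.28],"turn": 0,"gripper": 0.4}

```text
clock: 22.42
eef_pos: [589.1, -8.0, 266.5]
tool_rot: [-2.303, -2.135, 0.002]
force: [1.3, -0.4, 0.5]
gripper_width: 37.7
gripper_force: 0.0
```

arm_command:
  deltas:
    - {"xyz": [0,0,0],"turn": 0,"gripper": 0.4}
    - {"xyz": [0,0,0],"turn": 0,"gripper": 0.4}
    - {"xyz": [0,0,0],"turn": 0,"gripper": 0.4}

```text
clock: 22.8
eef_pos: [588.7, -7.8, 264.3]
tool_rot: [-2.302, -2.134, 0.003]
force: [-0.2, -0.1, -0.2]
gripper_width: 37.4
gripper_force: 0.0
```

```bash
python3 -c "
from h import *
go(589.2,-7.3,155,-2)
a=arm.snapshot('scene')[:,:,::-1]
d=np.array([np.cos(np.radians(-40.7-53.7)),np.sin(np.radians(-40.7-53.7)),0])
P=np.array([589.2,-7.3,169])
pl=[circ('scene',[589.2,-7.3,65],46),circ('scene',[589.2,-7.3,135],46),np.array([w2p('scene',P+k*33*d) for k in(-1,1)])]
cv2.imwrite('pics/g6.png',np.hstack([crop(a,230,120,130,190,3),crop(a,230,120,130,190,3,pl)]))"
```

```text
t22.80 pos [588.7  -7.8 264.3] yaw_y -4.34 tilt [-0.003  0.001 -1.   ] F [-0.2 -0.1 -0.2] w 37.4 gf 0.0
xyz [0.0014 0.0021 0.2733] turn -0.0130 q6 -0.06
```

View pics/g6.png

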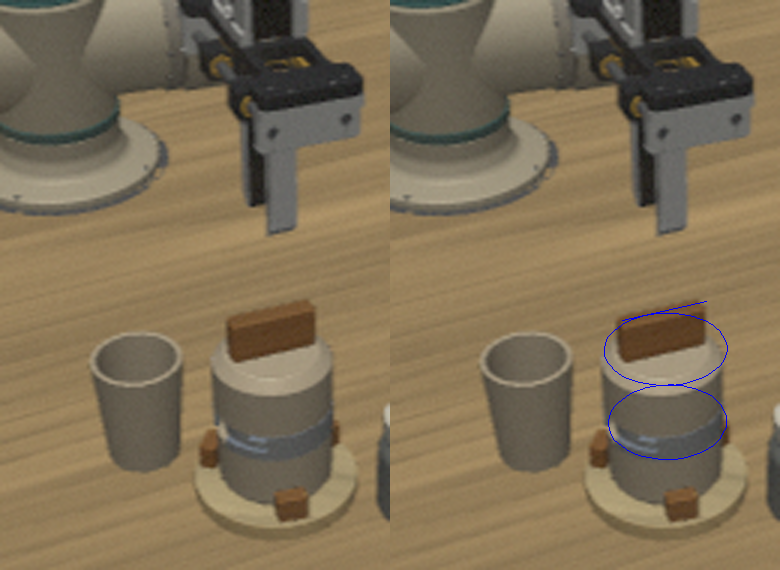

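The lid sits level on the shoulder with its collar down. The bar, from (227,330) to (315,312), has turned to the predicted line, the gripper is clear and the cup is standing where it was. Hand in.

```bash
python3 -c "
from station import arm
print(arm.sign_off())"
```

```text
the job is handed in; nothing more can be done
None
```

The short canister stands upright in the jar bottom, and the lid is seated over it and turned about 54° clockwise to its stop. Nothing was dropped, the gripper has let go and is clear, and I handed the job in at about 23 s; no verdict was returned.

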